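# Fill the supply tray and lock its divider at the third mark

## Robot

A 6-joint arm with a two-finger parallel gripper is mounted at the origin on a cart in front of the work surface, level with it; the furniture and walls round the work are solid. World frame = base frame: x ahead of the robot, y to its left, z up, the work surface at z = 0. Lengths are in m, angles in rad, forces in N, time in s.
With the tool pointing down it reaches from about 0.25 to 0.8 m from the base axis. Payload 8.5 kg.
Tool frame: the origin (TCP) lies at the centre of the arm's flange, where the gripper is bolted on; the fingertips stand 173 mm ahead of it and the grasp point (between the pads) lies 155 mm ahead of it; z points along the fingers, y is the line along which they close (so a half turn about z gives the same grasp; the last joint's range is limited). The gripper opens to 85 mm and grips with 20 to 120 N. Pads are 22 mm wide; open, the fingers measure 114 mm over their backs; the gripper's body (76 mm by 85 mm) begins 54 mm behind the grasp point. The pads swing forward as they close: fully open they stand 13 mm farther back than shut.
Start: joints at [-1.232, 0.238, -0.013, 1.319, 0, 1.571], TCP at [0.174, -0.495, 0.405] pointing down, gripper open.
Joint ranges: [-2.66, 2.66], [-1.03, 1.9], [-1.14, 1.46], [-1.82, 2.27], [-1.45, 1.34], [-3.14, 3.14]. Speed limits (rad/s): [2.22, 2.22, 2.79, 3.14, 3.14, 3.14].

## Interface

Orientations are given as a unit quaternion [x, y, z, w].
In Python, from workcell import manip, optics, sign_off gives the robot as it stands.
- The arm moves only by the tool jog_arm, never from a script. Its argument "rows" is text: rows parted by semicolons, each of 5 numbers parted by spaces: the finger opening in cm, from 0 to 8.54, then the shift along the world's x, y, z in cm, then the turn about the world's z in rad. In form: hand x y z spin; .... A call has 1 to 12 rows; each row shifts and turns the commanded pose from where the row before left it; what a row does not reach is not made up. A row lasts 1/8 s, in which the tool goes at most 62.5 mm and 10.7 degrees, less where a joint would pass 70% of its speed; a pose out of reach is approached as far as the arm can. A call with a gripper value outside its range is refused whole. The fingers move at their own pace and stop on an object; "grip_force" is the grip in N (left out, the last holds). Time passes only in rows, so rows that do not move let the fingers close. It gives the time, the measured TCP pose, the force, the opening and the grip force at its end, in the units of the state.
- manip.read_state(): the state, without advancing time (a new reading comes with each control period).
- optics.camera(name): name is "scene" or "side" or "wrist"; returns the picture (480x640x3 uint8, blue, green, red); there is no depth.
- optics.camera_info(name): a dict with "mtx" (3x3 intrinsics, pixels), "R" (3x3) and "t" (3): a world point X has camera coordinates R X + t; the wrist camera has in their place "mount" (4x4, takes a point from camera to tool coordinates, whose origin is the TCP and whose axes are the flange's). Camera axes: x right, y down, z forward; pixel columns grow to the right and rows downward; lengths in m; the calibration is good to about 2 mm. A picture is of the moment at which its call begins: read the wrist's pose just before it. camera_info takes no time and is no camera call.
- sign_off(): hands the job in; it is judged then, once.
The state is a dict: "t": time; "joint_positions": joint angles; "qvel": joint speeds; "tau": joint torques, N m; "position": TCP position; "eef_rot": TCP orientation; "ft_force": force on the tool from outside, world axes, zero at the start; "moment": the same for the moment, N m; "grip_width": finger opening in m; "grip_force": force on a finger pad.
Only numpy, scipy, OpenCV 4.12 (cv2) and the standard library are available. Lean on these libraries where they do the work, as an engineer would, in place of code of your own. Each camera call takes 0.05 s, during which the arm holds its last target. There are 200 camera calls.

## Task

The supply tray is to hold exactly three boxes of staples: one is in it, so lay two more from the desk flat in the row beside it and leave the last box on the desk. Then take the sliding divider by its pinch handle (upright grip plate and open cam lever), slide it up to the third mark on the rail with the lever still open, and holding it there squeeze the cam lever fully shut. Finish while still holding on, squeezing lever and grip plate together with the divider at the mark; leave everything else on the desk where it is.

Things in the scene. Friction and masses are not known exactly. Their poses are not given: they have to be found in the camera images.
- supply_tray: Grey tray fixed on the desk, 91 x 250 mm (its x, y). Origin: centre of its underside. Floor at z 7 mm between an aluminium rail on the robot's side (x -50 to -34, top z 13 mm) and a rear kerb (x 34 to 40, top z 13): a channel 68 mm wide centred on x 0. The +y end is closed by a wall 34 mm high, inner face at y +119 mm; boxes lie in one row along y from there. Handle: squeeze along x, slide along y.
- mark_3 (a point): Third engraved mark on the rail's top, counted from the closed end: a dark line across the rail with three dots beside it (the others have one, two and four dots; 30 mm apart). Tray frame x -42, y +24, z 13 mm: 95 mm from the end wall, room for three boxes and 5 mm.
- staple_box_0: Carton of staples, 30 x 52 x 20 mm (its x, y, z), about 80 g; origin at the centre of its underside. It already lies in the tray within 3 mm of the end wall, its 52 mm side across the channel, its 30 mm side along the row.
- divider_travel (a joint): Travel of the divider along the rail, m: 0 at the open end (starts 0 to 0.025), growing to the closed end (tray's +y); third mark at 0.090. 1 N of friction with the lever open. A black saddle 56 mm long in y, x -80 to -30, top z 19 mm, with a steel blade 3 mm thick, top z 42 mm, across the channel, its face flush with the saddle's +y edge; the blade pushes boxes before it.
- divider_edge (a point): Leading (+y) edge of saddle and blade, on the rail's centre line at rail-top height; meets point mark_3 when the divider is at the third mark.
- divider: Sliding divider. Origin: desk height, tray's x 0, mid-length of its saddle (28 mm behind divider_edge); axes as the tray's. On the saddle stands the black grip plate of the pinch handle: 8 mm thick, 46 mm long in y, z 18 to 59 mm. The plate's outer face (for one finger) looks to +x at x -36 mm, between two lips 38 mm apart (y -28 and +10 mm) that stand 5 mm proud.
- pinch (a point): Middle of the shut pinch handle: midway between the outer faces of grip plate and shut lever (30 mm across, along the tray's x: 15 mm each side), midway between the lips, 42 mm above the desk, 17 mm below the handle's top. Moves with the divider; axes as the tray's. The blade stands 34 mm ahead (+y).
- lever_angle (a joint): Cam lever angle, rad: 0 fully open (starts 0 to 0.08), 0.70 shut at its stop. Hinge: upright pin on the saddle at x -68, y +16 mm from divider's origin; stiff (0.12 Nm), stays where left. Squeezing it towards the grip plate shuts it (10 to 20 N). From about 0.25 its eccentric wedges on the rail and the divider no longer slides freely; while shutting it drags the divider back (-y) unless held.
- cam_lever: Cam lever: steel finger plate 6 mm thick, z 24 to 58 mm, reaching 44 mm back (-y) from its pin; origin on the pin at desk height, axes as the tray's when fully open. Shut, it is parallel to the grip plate, outer faces 30 mm apart; fully open it leans out to the tray's -x at 40 degrees, and the handle measures 58 mm across at the tip.
- lever_tip (a point): End of the cam lever's finger plate, 41 mm from its pin, 42 mm above the desk; swings with the lever.
- staple_box_1: Carton of staples like staple_box_0 (30 x 52 x 20 mm, origin at the centre of its underside), lying flat on the desk right of the tray, at any angle; two of these three belong in the tray, either way round, the third stays on the desk.
- staple_box_2: Carton of staples like staple_box_0 (30 x 52 x 20 mm, origin at the centre of its underside), lying flat on the desk right of the tray, at any angle; two of these three belong in the tray, either way round, the third stays on the desk.
- staple_box_3: Carton of staples like staple_box_0 (30 x 52 x 20 mm, origin at the centre of its underside), lying flat on the desk right of the tray, at any angle; two of these three belong in the tray, either way round, the third stays on the desk.
- stapler: Bystander: black desk stapler, 144 x 39 x 54 mm; origin at the centre of its underside; not to be disturbed.
- rubber_stamp: Bystander: rubber stamp with turned handle, 28 x 56 x 70 mm; origin at the centre of its underside; not to be disturbed.
- eraser: Bystander: eraser in a sleeve, 20 x 44 x 12 mm; origin at the centre of its underside; not to be disturbed.
- bulldog_clip: Bystander: black foldback clip, 33 x 41 x 22 mm; origin at the centre of its underside; not to be disturbed.
- mug: Bystander: white mug, 92 x 127 x 95 mm; origin at the centre of its underside; not to be disturbed.
- notes: Bystander: pad of white notes, 77 x 77 x 13 mm; origin at the centre of its underside; not to be disturbed.
- tray_end (a point): Middle of the closed end wall's inner face, at floor height: x 0, y +119, z 7 mm in the tray's frame. The row of boxes begins here and runs to the tray's -y.
Things that resemble listed ones, but are neither listed nor needed, are in the scene too. What is shaped like the staple_box_2 but pink or red is not meant.

How it is judged:
By the outcome, as a careful person would: the job done as asked, in the order asked, and still so for the second after the job is handed in, while the arm keeps its last pose, push and grip.
It also fails if it takes over 64 s, if anything falls off the work surface, if the arm or the gripper's body presses on something with over 40 N, if the wrist force passes 120 N, or if a joint passes its speed limit or range.

## Working session

There is one attempt and no reset: what is moved stays moved. The work goes in short steps, Python scripts to look and compute and a tool call to move; the robot and the scene stay as the last step left them, time stands still between calls to the robot, and variables do not carry over. Pictures are saved under pics/ and viewed, at most 10 in all, crops included, and the job is handed in when it is done.

Besides the shell and the picture viewer there is one more tool, called by a JSON object that holds its "op" and its "data", one argument or row to a line. jog_arm: Moves the arm, as the interface text tells. Its arguments: {"type":"object","properties":{"rows":{"type":"string"},"grip_force":{"type":"number"}},"required":["rows"]}

```bash
mkdir -p pics; cat > h.py <<'E'
import numpy as np, cv2
from workcell import manip, optics, sign_off
from scipy.spatial.transform import Rotation as Rn
def cam(name):
    s=manip.read_state(); im=optics.camera(name); i=optics.camera_info(name); K=np.array(i['mtx'])
    if name=='wrist':
        T=np.eye(4);T[:3,:3]=Rn.from_quat(s['eef_rot']).as_matrix();T[:3,3]=s['position']
        M=T@np.array(i['mount']); R=M[:3,:3].T; t=-R@M[:3,3]
    else: R=np.array(i['R']);t=np.array(i['t'])
    return im,(K,R,t)
def ray(c,px,z):
    K,R,t=c; o=-R.T@t; px=np.atleast_2d(px).astype(float)
    d=(np.linalg.inv(K)@np.c_[px,np.ones(len(px))].T).T@R
    return o+d*((z-o[2])/d[:,2])[:,None]
def proj(c,X):
    K,R,t=c; p=(np.atleast_2d(X)@R.T+t)@K.T; return p[:,:2]/p[:,2:]
E
python3 - <<'E'
from h import *
print(manip.read_state())
ims=[]
for n in('scene','side','wrist'):
    im,c=cam(n); cv2.imwrite(f'pics/{n}0.png',im); print(n,-c[1].T@c[2],c[0].tolist())
    if n!='wrist': print(c[1].round(3).tolist())
E
```

```text
{'t': 0.0, 'joint_positions': array([-1.23200512e+00,  2.38768565e-01, -1.42488999e-02,  1.31920717e+00,
       -2.26271162e-05,  1.57079888e+00]), 'qvel': array([ 2.64616232e-03,  1.28237241e-03, -4.94073813e-05, -7.54662688e-04,
       -8.47882397e-04,  6.23055538e-04]), 'tau': array([-8.23041773e-04, -5.38778114e+01,  3.46435869e+01,  1.87623646e-02,
        1.58841117e-04, -7.96768347e-06]), 'position': array([ 0.17442326, -0.49499897,  0.40408595]), 'eef_rot': array([ 9.85686802e-01,  1.68585342e-01, -1.31549255e-04, -7.02024227e-04]), 'ft_force': array([-0.70944872, -0.24461675, -0.35954928]), 'moment': array([-0.02438905, -0.02465748,  0.02868509]), 'grip_force': 0.0, 'grip_width': 0.08502169918941736}
scene [-0.25812385  0.46016916  0.66007051] [[509.17922146030446, 0.0, 316.8908313428981], [0.0, 509.17922146030446, 238.03169718001712], [0.0, 0.0, 1.0]]
[[-0.577, -0.817, 0.021], [-0.427, 0.28, -0.86], [0.696, -0.505, -0.51]]
side [ 0.18052295 -0.84439313  0.58956727] [[446.3725455508299, 0.0, 317.8028306547248], [0.0, 446.3725455508299, 235.5702905255904], [0.0, 0.0, 1.0]]
[[0.878, -0.478, 0.006], [-0.257, -0.482, -0.838], [0.404, 0.734, -0.546]]
wrist [ 0.25317922 -0.46814321  0.37239092] [[387.95867043705306, 0.0, 324.56983754143874], [0.0, 387.95867043705306, 242.65040392831435], [0.0, 0.0, 1.0]]
```

View pics/scene0.png

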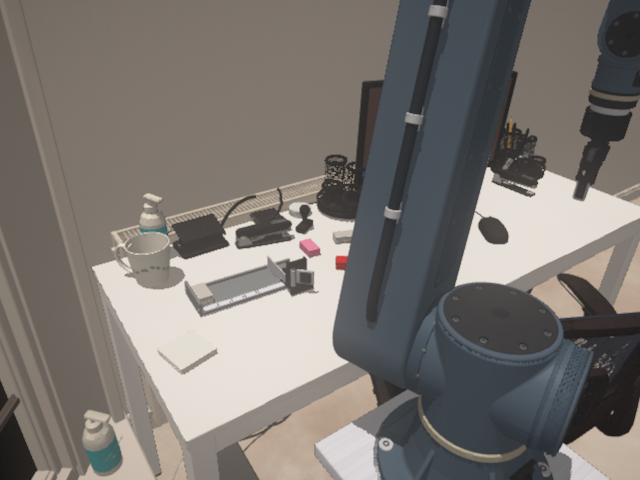

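View pics/side0.png

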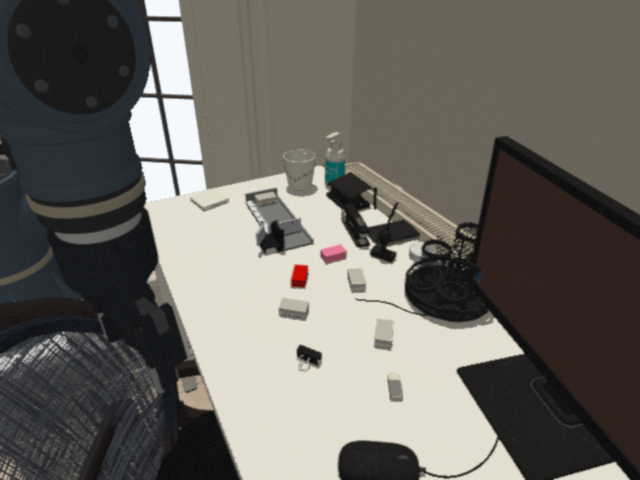

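The side view shows grey cartons at (293,308), (356,280) and (384,332), with the eraser at (394,386). The red (300,275) and pink (333,254) blocks are decoys. The divider is at about (270,238), and the tray runs up to (262,197).

```bash
python3 - <<'E'
from h import *
im,c=cam('side')
for n,p,z in [('b1',(293,303),.02),('b2',(356,275),.02),('b3',(384,326),.02),('red',(300,270),.02),('pink',(333,250),.02),('handle',(270,230),.05),('box0',(266,196),.027),('trayNearR',(312,243),0.013),('trayNearL',(262,250),.0)]: print(n,ray(c,p,z).round(3))
s=cv2.cvtColor(im,cv2.COLOR_BGR2HSV)
print(im[303,293],im[275,356],im[326,384],im[380,300//1],im[320,340])
E
```

```text
b1 [[ 0.448 -0.262  0.02 ]]
b2 [[ 0.6   -0.246  0.02 ]]
b3 [[ 0.564 -0.394  0.02 ]]
red [[ 0.506 -0.177  0.02 ]]
pink [[ 0.603 -0.146  0.02 ]]
handle [[ 0.495 -0.048  0.05 ]]
box0 [[0.567 0.146 0.027]]
trayNearR [[ 0.58  -0.091  0.013]]
trayNearL [[ 0.474 -0.045  0.   ]]
[167 180 188] [165 181 188] [165 181 188] [211 224 227] [209 223 227]
```

{"op": "jog_arm", "data": {
  "rows": "8.5 3 3 0 0;8.5 3 3.5 0 0;8.5 3 3.5 0 0;8.5 3 3.5 0 0;8.5 3 3.5 0 0;8.5 3 3.5 0 0;8.5 3 3.5 0 0;8.5 3 3.5 0 0;8.5 2 3.5 0 0;8.5 0 3 0 0;8.5 0 0 0 0"
}}

```text
t: 1.58
position: [0.4345, -0.1536, 0.4046]
eef_rot: [0.985, 0.17, -0.0, -0.0]
ft_force: [0.1, -0.2, -0.2]
grip_width: 0.085
grip_force: 0.0
```

```bash
python3 - <<'E'
from h import *
im,c=cam('wrist'); cv2.imwrite('pics/w1.png',im); np.savez('w1.npz',K=c[0],R=c[1],t=c[2])
print(manip.read_state()['position'], -c[1].T@c[2], c[1].round(3).tolist())
E
```

```text
[ 0.43454219 -0.15453804  0.40465645] [ 0.51319908 -0.12650887  0.37278095] [[0.335, -0.942, 0.0], [-0.892, -0.317, 0.323], [-0.305, -0.108, -0.946]]
```

View pics/w1.png

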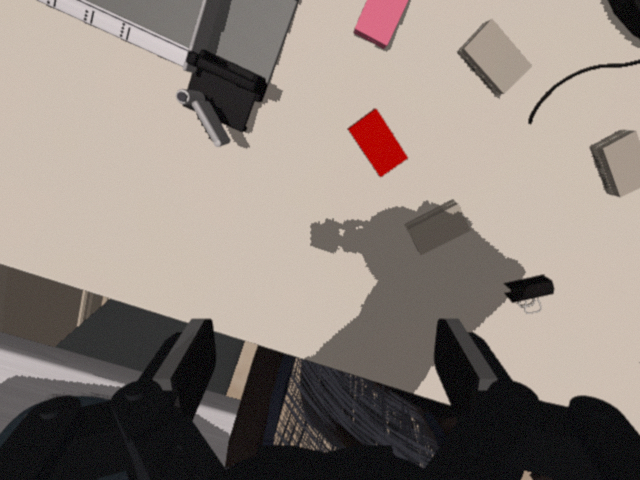

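The wrist view shows b2's top at about (500,55), b3 at (620,165), and b1 in shadow at (440,227). The handle is at (215,95) with its lever open towards (222,140). The rail runs from (40,0) to (190,65). Next I look over the tray.

{"op": "jog_arm", "data": {
  "rows": "8.5 -1 4 0 0;8.5 -1 4 0 0;8.5 -1 4 0 0;8.5 -1 4 0 0;8.5 0 3 0 0;8.5 0 0 0 0"
}}

```text
t: 2.38
position: [0.3946, 0.0354, 0.4048]
eef_rot: [0.986, 0.169, 0.0, -0.0]
ft_force: [-0.1, 0.2, -0.0]
grip_width: 0.0849
grip_force: 0.0
```

```bash
python3 - <<'E'
from h import *
im,c=cam('wrist'); cv2.imwrite('pics/w2.png',cv2.resize(im[:400],(800,500),interpolation=cv2.INTER_CUBIC)); cv2.imwrite('w2raw.png',im); np.savez('w2.npz',K=c[0],R=c[1],t=c[2])
print(manip.read_state()['position'])
E
```

```text
[0.39463178 0.03470393 0.40474016]
```

View pics/w2.png

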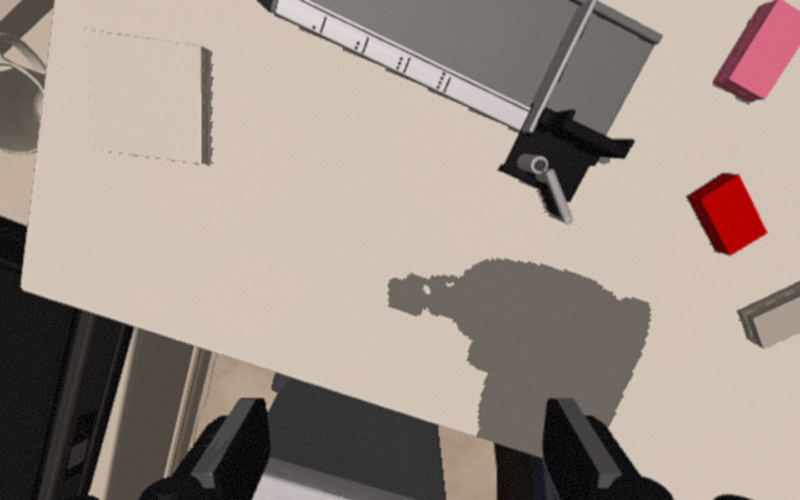

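Scaled by 1.25, the picture shows the rail's white strip from (275,5) to (530,120). The marks are near (322,25), (363,45), (403,63) and (442,80), and the lever pin is at (538,165). I measure the tray and boxes from these.

```bash
python3 - <<'E'
from h import *
im=cv2.imread('w2raw.png'); d=np.load('w2.npz'); c=(d['K'],d['R'],d['t'])
# rail strip mask: rectify rail top plane z=.013 to 0.5mm grid
def rect(im,c,z,x0,x1,y0,y1,s=.0005):
    ys,xs=np.meshgrid(np.arange(y0,y1,s),np.arange(x0,x1,s)); 
    p=proj(c,np.c_[xs.ravel(),ys.ravel(),np.full(xs.size,z)]).astype(np.float32)
    return cv2.remap(im,p[:,0].reshape(xs.shape),p[:,1].reshape(xs.shape),cv2.INTER_LINEAR)
px=np.array([(275,12),(525,130),(320,0),(535,108),(322,25),(363,45),(403,63),(442,80),(661,40),(600,2)],float)/1.25
P=ray(c,px,.013);print(P.round(4))
print('pin',ray(c,np.array([[538,165]])/1.25,.058),'levertip',ray(c,np.array([[567,215]])/1.25,.058))
print('blade top',ray(c,np.array([[590,0],[532,128]])/1.25,.042))
top=rect(im,c,.013,.40,.66,-.12,.2)
cv2.imwrite('pics/r2.png',np.flipud(np.fliplr(top)))  # up = +x, left=+y
im1=cv2.imread('pics/w1.png'); d=np.load('w1.npz'); c1=(d['K'],d['R'],d['t'])
b=rect(im1,c1,.02,.40,.68,-.45,-.2)
a=np.flipud(np.fliplr(b))
cv2.imwrite('pics/r12.png',np.hstack([np.flipud(np.fliplr(top))[:,:],np.zeros((520,10,3),np.uint8)]) if 0 else np.flipud(np.fliplr(top)))
hsv=cv2.cvtColor(a,cv2.COLOR_BGR2HSV)
print(a.shape)
for n,X in [('b1',(.448,-.262)),('b2',(.6,-.246)),('b3',(.564,-.394)),('desk',(.6,-.3))]:
    r=int((.68-X[0])/.0005); q=int((-.2-X[1])/.0005); print(n,r,q,a[r,q])
cv2.imwrite('pics/r1.png',a)
E
```

```text
[[ 0.5182  0.1683  0.013 ]
 [ 0.5063 -0.0147  0.013 ]
 [ 0.5345  0.1426  0.013 ]
 [ 0.5217 -0.0154  0.013 ]
 [ 0.5212  0.1374  0.013 ]
 [ 0.5191  0.1084  0.013 ]
 [ 0.5177  0.0798  0.013 ]
 [ 0.5167  0.0514  0.013 ]
 [ 0.5878 -0.0767  0.013 ]
 [ 0.594  -0.0286  0.013 ]]
pin [[ 0.48599765 -0.02116774  0.058     ]] levertip [[ 0.46383727 -0.05181714  0.058     ]]
blade top [[ 0.58325072 -0.01517763  0.042     ]
 [ 0.50625071 -0.01223938  0.042     ]]
(560, 500, 3)
b1 464 124 [71 78 85]
b2 160 91 [140 153 166]
b3 232 388 [139 149 163]
desk 160 199 [177 190 205]
```

View pics/r2.png

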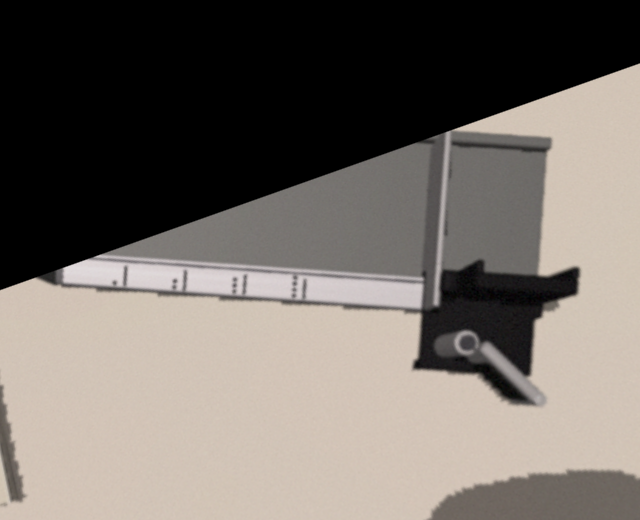

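View pics/r1.png

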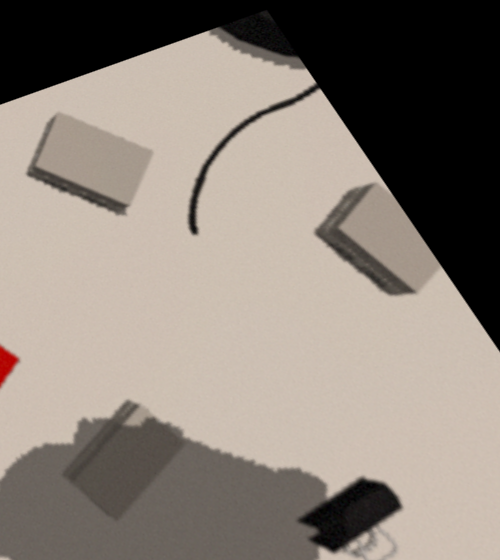

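r2 puts mark 3 at col 244 and gives a tray yaw of about -0.072, so the tray origin is about (0.558, 0.051). The pin I predict from that matches the measured pin within 1 mm, and divider travel is about 0.
r1 puts b1's centre at (129,462), which is (0.449, -0.2645) with its long axis at -0.705. b2's centre is (93,160), which is (0.600, -0.2465) with its long axis at 1.185.
I go above b1.

{"op": "jog_arm", "data": {
  "rows": "6.5 0.7 -3.7 -2 -0.13;6.5 0.7 -3.7 -2 -0.13;6.5 0.7 -3.7 -2 -0.13;6.5 0.7 -3.7 -2 -0.13;6.5 0.7 -3.7 -2 -0.13;6.5 0.7 -3.7 -2 -0.13;6.5 0.7 -3.7 -2 -0.13;6.5 0.6 -4 -2 -0.13;6.5 0 0 0 0;6.5 0 0 0 0"
}}

```text
t: 3.68
position: [0.4218, -0.3087, 0.2443]
eef_rot: [0.949, -0.314, 0.005, -0.018]
ft_force: [0.1, 0.2, 0.6]
grip_width: 0.0647
grip_force: 0.0
```

```bash
python3 - <<'E'
from h import *
im,c=cam('wrist'); s=manip.read_state(); print(s['position'],s['eef_rot'].round(3))
ys,xs=np.meshgrid(np.arange(-.34,-.19,.0005),np.arange(.38,.52,.0005))
p=proj(c,np.c_[xs.ravel(),ys.ravel(),np.full(xs.size,.02)]).astype(np.float32).reshape(*xs.shape,2)
a=np.flipud(np.fliplr(cv2.remap(im,p[...,0],p[...,1],cv2.INTER_LINEAR)))
cv2.circle(a,(int((-.19+.2645)/.0005),int((.52-.449)/.0005)),2,(0,0,255),-1)
cv2.imwrite('pics/b1.png',np.hstack([cv2.resize(a,None,fx=1.2,fy=1.2)[:336],cv2.resize(im,(440,336))]))
E
```

```text
[ 0.42219664 -0.30791619  0.24469849] [ 0.949 -0.313  0.005 -0.018]Traceback (most recent call last):
  File "<stdin>", line 6, in <module>
cv2.error: OpenCV(4.12.0) :-1: error: (-5:Bad argument) in function 'circle'
> Overload resolution failed:
>  - Layout of the output array img is incompatible with cv::Mat
>  - Expected Ptr<cv::UMat> for argument 'img'
```

```bash
python3 - <<'E'
from h import *
s=manip.read_state(); print(s['position'],s['joint_positions'].round(3),s['qvel'].round(3),s['ft_force'])
im,c=cam('wrist')
ys,xs=np.meshgrid(np.arange(-.34,-.19,.0005),np.arange(.38,.52,.0005))
p=proj(c,np.c_[xs.ravel(),ys.ravel(),np.full(xs.size,.02)]).astype(np.float32).reshape(*xs.shape,2)
a=np.ascontiguousarray(np.flipud(np.fliplr(cv2.remap(im,p[...,0],p[...,1],cv2.INTER_LINEAR))))
cv2.circle(a,(int((-.19+.2645)/.0005),int((.52-.449)/.0005)),2,(0,0,255),-1)
cv2.imwrite('pics/b1.png',np.hstack([cv2.resize(a,None,fx=1.2,fy=1.2)[:336],cv2.resize(im,(440,336))]))
E
```

```text
[ 0.42219664 -0.30791619  0.24469849] [-0.639  0.34  -0.304  0.927  0.037  3.14 ] [ 0.027 -0.012 -0.002 -0.003 -0.001  0.004] [0.05048383 0.28425021 0.29406245]
```

View pics/b1.png

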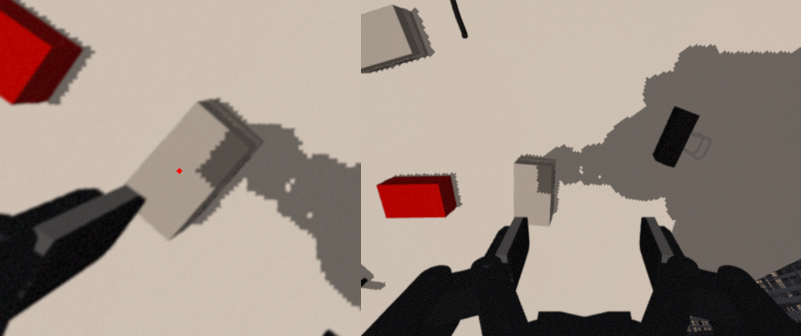

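The last wrist joint hit its range limit (3.14), so I need to keep tool yaw above joint 1. b1's centre shows at about (0.449, -0.2665) with its long axis near 2.45. I turn the other way.

{"op": "jog_arm", "data": {
  "rows": "6.5 0 0 0 0.18;6.5 0.3 0.4 0 0.18;6.5 0.3 0.4 0 0.18;6.5 0.3 0.4 0 0.18;6.5 0.3 0.4 0 0.18;6.5 0.3 0.4 0 0.18;6.5 0.3 0.4 0 0.18;6.5 0.3 0.4 0 0.18;6.5 0.3 0.4 0 0.18;6.5 0.3 0.4 0 0.18;6.5 0 0.5 0 0.18;6.5 0 0 0 0.18"
}}

```text
t: 5.28
position: [0.4501, -0.2652, 0.2453]
eef_rot: [0.721, 0.693, -0.013, -0.013]
ft_force: [-0.3, -0.1, 0.1]
grip_width: 0.065
grip_force: 0.0
```

{"op": "jog_arm", "data": {
  "rows": "6.5 0 0 0 0.18;6.5 0 0 0 0.18;6.5 0 0 0 0.18;6.5 0 0 0 0.18;6.5 0 0 0 0.18;6.5 0 0 0 0;6.5 0 0 0 0"
}}

```text
t: 6.15
position: [0.4499, -0.2661, 0.245]
eef_rot: [0.353, 0.935, -0.017, -0.006]
ft_force: [1.0, -0.6, 1.1]
grip_width: 0.0649
grip_force: 0.0
```

```bash
python3 - <<'E'
from h import *
s=manip.read_state(); r=Rn.from_quat(s['eef_rot']).as_matrix(); print(s['position'],np.arctan2(r[1,0],r[0,0]),r[:,2],s['joint_positions'].round(2))
E
```

```text
[ 0.44990823 -0.26607047  0.2449969 ] 2.4197959807649765 [-0.02332626 -0.02805928 -0.99933406] [-0.52  0.34 -0.3   0.93 -0.04  0.2 ]
```

A 2.1° tilt is left over, which shifts the grasp point 5.6 mm along yaw+1.6. I compensate for that and descend on b1.

{"op": "jog_arm", "data": {
  "rows": "6.5 0.3 0.4 0 0.03;6.5 0 0 -2 0;6.5 0 0 -2 0;6.5 0 0 -1.5 0;6.5 0 0 -0.8 0;6.5 0 0 -0.4 0;6.5 0 0 0 0;2 0 0 0 0;2 0 0 0 0;2 0 0 0 0;2 0 0 0 0;2 0 0 0 0",
  "grip_force": 35
}}

```text
t: 7.65
position: [0.4529, -0.2627, 0.1783]
eef_rot: [0.338, 0.941, -0.017, -0.005]
ft_force: [-0.7, 1.1, 5.5]
grip_width: 0.029
grip_force: 34.6
```

{"op": "jog_arm", "data": {
  "rows": "2 0 0 3 0;2 0 0 4 0;2 0 0 5 0;2 1.2 4 0 0.07;2 1.2 4 0 0.07;2 1.2 4 0 0.07;2 1.2 4 0 0.07;2 1.2 4 0 0.07;2 1.2 4 0 0.07;2 1.2 4 0 0.07;2 1.2 4 0 0.07;2 1.2 4.3 0 0.06"
}}

```text
t: 9.15
position: [0.5609, 0.1016, 0.2977]
eef_rot: [0.034, 0.999, -0.018, -0.0]
ft_force: [1.0, -0.0, -0.6]
grip_width: 0.0292
grip_force: 35.2
```

{"op": "jog_arm", "data": {
  "rows": "2 0 0 0 0;2 0 0 0 0"
}}

```text
t: 9.4
position: [0.5604, 0.1002, 0.2974]
eef_rot: [0.035, 0.999, -0.019, -0.001]
ft_force: [-0.9, 0.2, -1.2]
grip_width: 0.0293
grip_force: 35.1
```

```bash
cat >> h.py <<'E'
def st():
    s=manip.read_state(); r=Rn.from_quat(s['eef_rot']).as_matrix(); g=s['position']+.155*r[:,2]
    th=-.072; O=np.array([.558,.051]); Q=np.array([[np.cos(th),-np.sin(th)],[np.sin(th),np.cos(th)]])
    print('pos',s['position'].round(4),'yaw',np.arctan2(r[1,0],r[0,0]).round(4),'z',r[:,2].round(4),'grasp',g.round(4),'tray',(Q.T@(g[:2]-O)).round(4),'f',s['ft_force'].round(1),s['grip_width'])
E
python3 -c "
from h import *
st()"
```

```text
pos [0.5604 0.1002 0.2974] yaw 3.0725 z [-0.0028 -0.037  -0.9993] grasp [0.56   0.0945 0.1425] tray [-0.0012  0.0435] f [-0.9  0.2 -1.2] 0.029293638572071384
```

{"op": "jog_arm", "data": {
  "rows": "2 0.1 0 -3 0;2 0 0 -3 0;2 0 0 -2.5 0;2 0 0 -1.3 0;2 0 0 -0.7 0;2 0 0 -0.4 0;2 0 0 0 0;4.2 0 0 0 0;4.2 0 0 0 0;4.2 0 0 0 0;4.2 0 0 1 0;4.2 0 0 2 0"
}}

```text
t: 10.9
position: [0.5615, 0.1003, 0.2189]
eef_rot: [0.035, 0.999, -0.018, -0.001]
ft_force: [-0.4, -0.3, 0.3]
grip_width: 0.0419
grip_force: 0.0
```

```bash
python3 -c "
from h import *
st()"
```

```text
pos [0.5615 0.1003 0.2189] yaw 3.0725 z [-0.0034 -0.0368 -0.9993] grasp [0.5609 0.0946 0.064 ] tray [-0.0002  0.0437] f [-0.4 -0.3  0.3] 0.04187605999741422
```

{"op": "jog_arm", "data": {
  "rows": "6.5 0 0 4 0;6.5 0 0 4 0;6.5 0.4 -4 0 0.15;6.5 0.4 -4 0 0.15;6.5 0.4 -4 0 0.15;6.5 0.4 -4 0 0.15;6.5 0.4 -4 0 0.15;6.5 0.4 -4 0 0.15;6.5 0.4 -4 0 0.15;6.5 0.5 -4 -2 0.15;6.5 0 -2.5 -3 0.05;6.5 0 0 0 0"
}}

```text
t: 12.4
position: [0.5937, -0.246, 0.2468]
eef_rot: [-0.556, 0.831, -0.014, 0.009]
ft_force: [-0.3, -0.0, -0.8]
grip_width: 0.0649
grip_force: 0.0
```

```bash
python3 - <<'E'
from h import *
st()
im,c=cam('wrist')
def rect(im,c,z,x0,x1,y0,y1,s=.0005):
    ys,xs=np.meshgrid(np.arange(y0,y1,s),np.arange(x0,x1,s))
    p=proj(c,np.c_[xs.ravel(),ys.ravel(),np.full(xs.size,z)]).astype(np.float32).reshape(*xs.shape,2)
    return np.ascontiguousarray(np.flipud(np.fliplr(cv2.remap(im,p[...,0],p[...,1],cv2.INTER_LINEAR))))
a=rect(im,c,.02,.54,.66,-.31,-.19)
ims,cs=cam('side'); b=rect(ims,cs,.027,.48,.62,-.10,.20)
cv2.circle(a,(int((-.19+.2465)/.0005),int((.66-.600)/.0005)),2,(0,0,255),-1)
out=np.zeros((520,800,3),np.uint8); out[:240,:240]=a; out[:240,250:570]=cv2.resize(im,(320,240)); out[240:520,:600]=b
cv2.imwrite('pics/b2.png',out)
E
```

```text
pos [ 0.5937 -0.246   0.2468] yaw -1.9631 z [ 0.0306 -0.0124 -0.9995] grasp [ 0.5985 -0.2479  0.0919] tray [ 0.0619 -0.2952] f [-0.3 -0.  -0.8] 0.0649202292120699Traceback (most recent call last):
  File "<stdin>", line 11, in <module>
ValueError: could not broadcast input array from shape (280,601,3) into shape (280,600,3)
```

```bash
cat >> h.py <<'E'
def rect(im,c,z,x0,x1,y0,y1,s=.0005):
    ys,xs=np.meshgrid(np.arange(y0,y1-s/2,s),np.arange(x0,x1-s/2,s))
    p=proj(c,np.c_[xs.ravel(),ys.ravel(),np.full(xs.size,z)]).astype(np.float32).reshape(*xs.shape,2)
    return np.ascontiguousarray(np.flipud(np.fliplr(cv2.remap(im,p[...,0],p[...,1],cv2.INTER_LINEAR))))
E
python3 - <<'E'
from h import *
im,c=cam('wrist')
a=rect(im,c,.02,.54,.66,-.31,-.19)
ims,cs=cam('side'); b=rect(ims,cs,.027,.48,.62,-.10,.20)
cv2.circle(a,(int((-.19+.2465)/.0005),int((.66-.600)/.0005)),2,(0,0,255),-1)
out=np.zeros((520,800,3),np.uint8); out[:240,:240]=a; out[:240,250:570]=cv2.resize(im,(320,240)); out[240:520,:600]=b
cv2.imwrite('pics/b2.png',out)
E
```

```text
(no output)
```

View pics/b2.png

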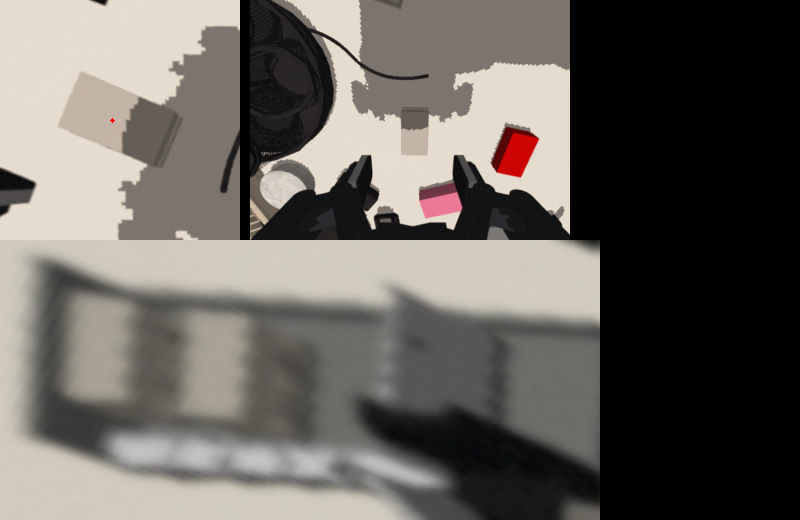

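In the tray, box A lies in the row with a gap to box 0. b2's centre shows at (117,120), which is (0.600, -0.2485). I descend.

{"op": "jog_arm", "data": {
  "rows": "5.5 0.15 0 0 0;5.5 0 0 -2 0;5.5 0 0 -2 0;5.5 0 0 -1.5 0;5.5 0 0 -0.9 0;5.5 0 0 -0.5 0;5.5 0 0 0 0;2 0 0 0 0;2 0 0 0 0;2 0 0 0 0;2 0 0 0 0;2 0 0 0 0"
}}

```text
t: 14.1
position: [0.5964, -0.2448, 0.1803]
eef_rot: [-0.557, 0.831, -0.016, 0.011]
ft_force: [-0.7, -0.1, 5.8]
grip_width: 0.0292
grip_force: 35.3
```

```bash
python3 -c "
from h import *
st()"
```

```text
pos [ 0.5964 -0.2448  0.1803] yaw -1.9607 z [ 0.0351 -0.014  -0.9993] grasp [ 0.6019 -0.2469  0.0255] tray [ 0.0652 -0.294 ] f [-0.7 -0.1  5.8] 0.02915747282263121
```

{"op": "jog_arm", "data": {
  "rows": "2 0 0 3 0;2 0 0 4 0;2 0 0 5 0;2 -0.4 3.2 0 -0.14;2 -0.4 3.2 0 -0.14;2 -0.4 3.2 0 -0.14;2 -0.4 3.2 0 -0.14;2 -0.4 3.2 0 -0.14;2 -0.4 3.2 0 -0.14;2 -0.5 3.2 0 -0.14;2 -0.5 3.2 0 -0.14;2 -0.5 3.4 0 -0.13"
}}

```text
t: 15.6
position: [0.5569, 0.0463, 0.2995]
eef_rot: [0.037, 0.999, -0.018, -0.001]
ft_force: [0.9, 0.3, -1.2]
grip_width: 0.029
grip_force: 35.0
```

{"op": "jog_arm", "data": {
  "rows": "2 0 0 0 0;2 0 0 0 0"
}}

```text
t: 15.85
position: [0.5573, 0.0451, 0.2995]
eef_rot: [0.034, 0.999, -0.018, -0.0]
ft_force: [0.0, 0.2, -1.3]
grip_width: 0.0288
grip_force: 35.0
```

```bash
python3 -c "
from h import *
st()"
```

```text
pos [0.5573 0.0451 0.2995] yaw 3.0745 z [-0.0021 -0.0369 -0.9993] grasp [0.5569 0.0394 0.1446] tray [-0.0002 -0.0116] f [ 0.   0.2 -1.3] 0.028817659539013284
```

{"op": "jog_arm", "data": {
  "rows": "2 0 0 -3 0;2 0 0 -3 0;2 0 0 -2.5 0;2 0 0 -1.3 0;2 0 0 -0.7 0;2 0 0 -0.5 0;2 0 0 0 0;4.2 0 0 0 0;4.2 0 0 0 0;4.2 0 0 0 0;4.2 0 0 1 0;4.2 0 0 2 0"
}}

```text
t: 17.35
position: [0.5569, 0.0453, 0.2199]
eef_rot: [0.035, 0.999, -0.018, -0.001]
ft_force: [-0.2, -0.4, 0.6]
grip_width: 0.0422
grip_force: 0.0
```

```bash
python3 -c "
from h import *
st()"
```

```text
pos [0.5569 0.0453 0.2199] yaw 3.0725 z [-0.0035 -0.0367 -0.9993] grasp [0.5564 0.0397 0.065 ] tray [-0.0008 -0.0114] f [-0.2 -0.4  0.6] 0.04218134528519451
```

Both boxes are placed. I go above the handle with tool yaw about 1.5.

{"op": "jog_arm", "data": {
  "rows": "6 0 0 4 0;8.5 0 0 4 0;8.5 -0.7 -0.9 0 -0.16;8.5 -0.7 -0.9 0 -0.16;8.5 -0.7 -0.9 0 -0.16;8.5 -0.7 -0.9 0 -0.16;8.5 -0.7 -0.9 0 -0.16;8.5 -0.7 -0.9 0 -0.16;8.5 -0.7 -0.9 0 -0.16;8.5 -0.7 -0.9 0 -0.15;8.5 -0.7 -0.9 0 -0.15;8.5 -0.7 -1.1 0 -0.15"
}}

```text
t: 18.85
position: [0.487, -0.0469, 0.3003]
eef_rot: [0.732, 0.681, -0.012, -0.013]
ft_force: [0.7, 0.2, -0.1]
grip_width: 0.0852
grip_force: 0.0
```

{"op": "jog_arm", "data": {
  "rows": "8.5 0 0 -1 0;8.5 0 0 0 0;8.5 0 0 0 0"
}}

```text
t: 19.23
position: [0.4874, -0.0463, 0.2895]
eef_rot: [0.73, 0.683, -0.013, -0.013]
ft_force: [0.2, 0.5, -0.3]
grip_width: 0.0851
grip_force: 0.0
```

```bash
python3 - <<'E'
from h import *
st()
im,c=cam('wrist')
a=rect(im,c,.059,.44,.56,-.12,.04)
b=rect(im,c,.013,.44,.60,-.12,.20)
out=np.zeros((570,800,3),np.uint8); out[:240,:320]=a; out[:240,330:650]=cv2.resize(im,(320,240)); out[250:570,:640]=b
cv2.imwrite('pics/hd.png',out)
E
```

```text
pos [ 0.4874 -0.0463  0.2895] yaw 1.5047 z [-0.0367  0.0021 -0.9993] grasp [ 0.4817 -0.046   0.1346] tray [-0.0691 -0.1022] f [ 0.2  0.5 -0.3] 0.0850733508849726
```

View pics/hd.png

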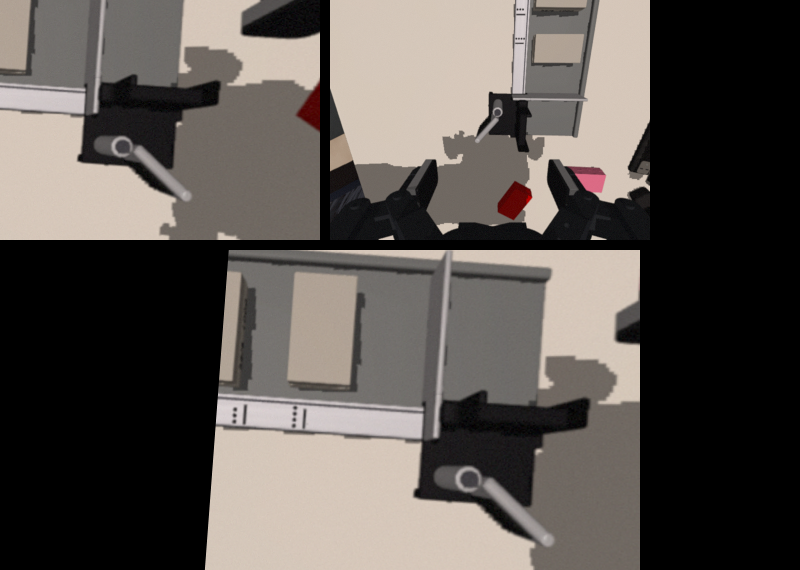

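The handle picture shows the pin at (0.4865, -0.0205) and the lip midpoint at y -0.047. The plate face is at about x 0.516, mark 3 at (0.5185, 0.0775), and the divider edge at y of about -0.0125. This matches the model within 2 mm, so I descend with the fingers wide open.

{"op": "jog_arm", "data": {
  "rows": "8.5 0.2 0 -2 0;8.5 0 0 -2 0;8.5 0 0 -2 0;8.5 0 0 -1.5 0;8.5 0 0 -1 0;8.5 0 0 -0.7 0;8.5 0 0 0 0;7.2 0 0 0 0;7.2 0 0 0 0;7.2 0 0 0 0"
}}

```text
t: 20.52
position: [0.4893, -0.0467, 0.1979]
eef_rot: [0.731, 0.682, -0.012, -0.013]
ft_force: [-0.2, -0.3, -0.7]
grip_width: 0.072
grip_force: 0.0
```

```bash
python3 -c "
from h import *
st()"
```

```text
pos [ 0.4893 -0.0467  0.1979] yaw 1.5025 z [-0.036   0.0021 -0.9994] grasp [ 0.4837 -0.0464  0.043 ] tray [-0.0671 -0.1025] f [-0.2 -0.3 -0.7] 0.07201680910652114
```

{"op": "jog_arm", "data": {
  "rows": "7.2 -0.1 0 0 0;7.2 -0.1 0 0 0;7.2 -0.1 0 0 0;7.2 0 0 0 0"
}}

```text
t: 21.02
position: [0.4862, -0.0467, 0.1976]
eef_rot: [0.731, 0.682, -0.013, -0.013]
ft_force: [0.4, -0.5, 0.9]
grip_width: 0.0719
grip_force: 0.2
```

{"op": "jog_arm", "data": {
  "rows": "7.2 -0.1 0 0 0;7.2 0 0 0 0"
}}

```text
t: 21.28
position: [0.4858, -0.0467, 0.1977]
eef_rot: [0.731, 0.682, -0.012, -0.013]
ft_force: [4.8, 0.6, -3.7]
grip_width: 0.0722
grip_force: 2.4
```

Contact with the plate felt. I back off slightly and slide along +y.

{"op": "jog_arm", "data": {
  "rows": "7.2 0.07 0 0 0;7.2 0.04 0.5 0 0;7.2 0.06 0.9 0 0;7.2 0.07 1 0 0;7.2 0.07 1 0 0;7.2 0.07 1 0 0;7.2 0.07 1 0 0;7.2 0.07 1 0 0;7.2 0.07 1 0 0;7.2 0.07 0.9 0 0;7.2 0.06 0.7 0 0;7.2 0 0 0 0"
}}

```text
t: 22.78
position: [0.4926, 0.0441, 0.1976]
eef_rot: [0.73, 0.683, -0.012, -0.013]
ft_force: [4.1, 0.9, 0.1]
grip_width: 0.0721
grip_force: 2.2
```

```bash
python3 - <<'E'
from h import *
st()
im,c=cam('wrist'); cv2.imwrite('w5.png',im); np.savez('w5.npz',K=c[0],R=c[1],t=c[2])
b=rect(im,c,.013,.50,.535,.02,.16)   # x rows
g=cv2.cvtColor(b,cv2.COLOR_BGR2GRAY)
# brightness profile along y on rail centreline (tray x=-42)
for dx in(-.003,0,.003):
    ys=np.arange(.03,.15,.001); xs=.5177+(ys-.0777)*.072+dx
    p=proj(c,np.c_[xs,ys,np.full(len(ys),.013)]).astype(np.float32)
    print(cv2.remap(cv2.cvtColor(im,cv2.COLOR_BGR2GRAY),p[None,:,0],p[None,:,1],cv2.INTER_LINEAR)[0].tolist())
E
```

```text
pos [0.4926 0.0441 0.1976] yaw 1.5035 z [-0.0362  0.0029 -0.9993] grasp [0.4869 0.0445 0.0427] tray [-0.0704 -0.0116] f [4.1 0.9 0.1] 0.07211312429118573
[14, 13, 9, 14, 11, 14, 12, 21, 8, 24, 24, 26, 24, 26, 21, 22, 24, 23, 25, 25, 25, 24, 29, 24, 28, 27, 22, 25, 27, 22, 25, 29, 21, 27, 23, 27, 29, 101, 142, 145, 101, 91, 94, 92, 92, 91, 90, 90, 62, 86, 219, 223, 200, 151, 218, 223, 223, 223, 223, 222, 224, 223, 223, 223, 224, 223, 223, 223, 224, 224, 224, 223, 224, 224, 224, 225, 224, 167, 53, 222, 225, 224, 188, 176, 223, 224, 224, 225, 224, 224, 224, 224, 225, 224, 224, 224, 225, 225, 224, 225, 225, 224, 224, 224, 226, 225, 225, 111, 92, 226, 225, 226, 190, 186, 226, 224, 225, 223, 227, 226]
[7, 15, 12, 15, 16, 13, 12, 13, 12, 9, 13, 15, 16, 13, 10, 15, 25, 24, 21, 20, 17, 17, 16, 15, 15, 14, 15, 15, 22, 27, 26, 24, 15, 15, 9, 3, 50, 148, 183, 165, 105, 92, 93, 93, 91, 92, 90, 91, 48, 112, 220, 222, 191, 170, 221, 221, 222, 222, 222, 221, 222, 221, 222, 221, 222, 223, 222, 222, 221, 222, 221, 222, 224, 223, 222, 222, 223, 117, 106, 225, 223, 223, 181, 184, 223, 224, 224, 224, 225, 225, 226, 225, 226, 225, 225, 225, 226, 225, 226, 225, 226, 225, 225, 226, 226, 226, 226, 65, 141, 227, 226, 227, 225, 226, 227, 226, 227, 227, 227, 228]
[7, 13, 12, 13, 9, 9, 12, 9, 12, 12, 12, 5, 16, 11, 9, 8, 13, 17, 15, 13, 9, 6, 10, 7, 5, 5, 6, 12, 13, 17, 18, 9, 11, 5, 11, 13, 71, 164, 189, 157, 100, 94, 95, 91, 90, 91, 92, 88, 31, 155, 223, 220, 170, 193, 224, 223, 222, 222, 222, 223, 222, 224, 222, 223, 222, 223, 223, 223, 224, 223, 223, 224, 224, 223, 224, 224, 225, 78, 147, 225, 224, 223, 225, 224, 224, 225, 224, 224, 225, 225, 225, 224, 226, 225, 224, 224, 225, 225, 224, 225, 225, 226, 226, 226, 226, 225, 220, 38, 182, 225, 225, 225, 226, 225, 226, 225, 226, 226, 225, 225]
```

{"op": "jog_arm", "data": {
  "rows": "7.2 0.15 0 0 0;7.2 0.1 0 0 0;7.2 0.05 0.4 0 0;7.2 0.03 0.3 0 0;7.2 0 0 0 0"
}}

```text
t: 23.45
position: [0.4956, 0.0506, 0.1975]
eef_rot: [0.731, 0.683, -0.013, -0.013]
ft_force: [-0.3, -0.2, 0.4]
grip_width: 0.0723
grip_force: 0.0
```

```bash
cat >> h.py <<'E'
def prof(im,c,z,y0,y1,off=0):
    ys=np.arange(y0,y1,.00025); out=0
    g=cv2.cvtColor(im,cv2.COLOR_BGR2GRAY)
    for dx in np.arange(-.002,.0021,.001):
        xs=.5177+(ys-.0777)*.072+dx+off; yy=ys-.072*(dx+off)
        p=proj(c,np.c_[xs,yy,np.full(len(ys),z)]).astype(np.float32)
        out=out+cv2.remap(g,p[None,:,0],p[None,:,1],cv2.INTER_LINEAR)[0].astype(float)/5
    return ys,out
def edge():
    im,c=cam('wrist'); res(im,c)
def res(im,c):
    ys,p=prof(im,c,.013,.066,.115)
    w=np.clip(200-p,0,None)
    m=(ys>.104)&(ys<.1102); m2=(ys*w)[m].sum()/w[m].sum()
    print('mark2',m2.round(4),'mark3 pred',(m2-.03*np.cos(.072)).round(4)); k=(ys>.072)&(ys<.082); print(p[k].astype(int).tolist())
    for off in(0,.03):
        ys,p=prof(im,c,.042,.06,.09,off); q=cv2.GaussianBlur(p[None],(1,1),0)[0]
        d=np.diff(p); i=np.argmin(d[20:])+20; j=np.argmax(d); print('blade top back',ys[j].round(4),'front',ys[i].round(4))
E
python3 - <<'E'
from h import *
d=np.load('w5.npz'); res(cv2.imread('w5.png'),(d['K'],d['R'],d['t']))
st(); edge()
E
```

```text
mark2 0.1075 mark3 pred 0.0776
[92, 93, 93, 92, 92, 92, 92, 92, 91, 91, 92, 92, 92, 92, 91, 92, 92, 91, 91, 91, 91, 89, 82, 70, 48, 38, 35, 72, 113, 158, 192, 215, 221, 223, 222, 222, 222, 215, 204, 173]
blade top back 0.0875 front 0.0868
blade top back 0.0853 front 0.0798
pos [0.4956 0.0506 0.1975] yaw 1.5029 z [-0.0368  0.0021 -0.9993] grasp [0.4899 0.0509 0.0426] tray [-0.0679 -0.005 ] f [-0.3 -0.2  0.4] 0.07234103898626415
mark2 0.1076 mark3 pred 0.0777
[90, 91, 91, 91, 91, 91, 90, 90, 91, 91, 91, 91, 91, 90, 90, 90, 90, 89, 87, 82, 68, 50, 33, 22, 37, 67, 115, 161, 206, 217, 223, 221, 220, 219, 218, 218, 216, 213, 200, 178]
blade top back 0.0888 front 0.0873
blade top back 0.086 front 0.0795
```

```bash
python3 - <<'E'
from h import *
im,c=cam('wrist')
for off in (.01,.03,.05):
    ys,p=prof(im,c,.042,.055,.095,off); print(off,[f'{v:.0f}' for v in p[::2]])
ys,p=prof(im,c,.013,.1,.115); print('m2',[f'{v:.0f}' for v in p])
E
```

```text
0.01 ['19', '18', '17', '14', '12', '15', '12', '11', '11', '12', '13', '14', '13', '14', '14', '13', '14', '14', '13', '14', '13', '19', '20', '23', '35', '44', '53', '59', '66', '74', '80', '82', '84', '84', '84', '83', '85', '83', '85', '90', '94', '97', '102', '108', '119', '144', '166', '174', '172', '147', '101', '87', '93', '93', '94', '93', '93', '93', '95', '96', '94', '92', '95', '101', '100', '96', '93', '90', '89', '88', '88', '88', '87', '87', '87', '88', '88', '87', '89', '92']
0.03 ['111', '111', '111', '110', '111', '111', '112', '112', '112', '114', '116', '116', '117', '114', '116', '122', '122', '123', '123', '124', '123', '124', '123', '123', '123', '123', '123', '122', '123', '123', '123', '123', '123', '123', '122', '123', '125', '123', '123', '124', '124', '124', '124', '123', '126', '145', '168', '177', '173', '149', '112', '94', '95', '93', '92', '93', '93', '92', '94', '94', '94', '95', '122', '160', '168', '168', '167', '168', '168', '167', '168', '167', '168', '168', '168', '168', '168', '169', '169', '169']
0.05 ['115', '115', '116', '116', '116', '115', 
[... 226 characters left out ...]
16', '116', '116', '116', '116', '115', '121', '144', '166', '173', '169', '149', '112', '93', '95', '93', '92', '93', '92', '93', '93', '94', '94', '94', '119', '161', '168', '168', '167', '168', '167', '167', '167', '168', '168', '167', '168', '167', '167', '168', '168', '167']
m2 ['222', '222', '222', '222', '222', '222', '223', '222', '222', '223', '223', '223', '223', '223', '222', '222', '223', '223', '223', '223', '223', '223', '223', '224', '224', '221', '209', '172', '124', '73', '49', '47', '91', '140', '191', '211', '223', '225', '224', '223', '224', '223', '223', '223', '222', '217', '204', '187', '170', '158', '153', '152', '164', '179', '197', '212', '221', '224', '224', '224']
```

The dark band at the edge is the saddle's front face, so the mark is just covered and the divider is 1–2 mm too far. I press on the plate, drag it back a little, then approach again with the finger against the lip.

{"op": "jog_arm", "data": {
  "rows": "7.2 -0.15 0 0 0;7.2 -0.1 0 0 0;7.2 -0.1 0 0 0;7.2 -0.02 -0.15 0 0;7.2 -0.01 -0.2 0 0;7.2 0 0 0 0"
}}

```text
t: 24.3
position: [0.4925, 0.0467, 0.1977]
eef_rot: [0.731, 0.682, -0.012, -0.013]
ft_force: [5.1, -0.2, -3.0]
grip_width: 0.0721
grip_force: 2.6
```

```bash
cat >> h.py <<'E'
def edge2():
    im,c=cam('wrist')
    ys,p=prof(im,c,.013,.07,.085); print('rail',[f'{v:.0f}' for v in p[::2]])
    ys,p=prof(im,c,.042,.070,.084,.04); print('blade z42 from .070',[f'{v:.0f}' for v in p[::2]])
    return im,c
E
python3 - <<'E'
from h import *
st(); edge2()
E
```

```text
pos [0.4925 0.0467 0.1977] yaw 1.5023 z [-0.0352  0.0021 -0.9994] grasp [0.487  0.047  0.0428] tray [-0.0705 -0.0091] f [ 5.1 -0.2 -3. ] 0.0720965871000939
rail ['91', '91', '91', '90', '91', '90', '86', '65', '28', '45', '126', '196', '220', '209', '146', '59', '61', '153', '212', '220', '220', '221', '219', '196', '140', '95', '91', '140', '197', '219']
blade z42 from .070 ['119', '119', '119', '119', '120', '119', '120', '126', '149', '169', '176', '167', '139', '101', '94', '94', '93', '92', '94', '93', '93', '95', '95', '94', '94', '93', '93', '92']
```

The mark line is now visible at 0.0777 and the edge is at 0.0750, 2.7 mm short. I come off the plate and advance against the lip.

{"op": "jog_arm", "data": {
  "rows": "7.2 0.15 0 0 0;7.2 0.1 0 0 0;7.2 0.02 0.15 0 0;7.2 0.01 0.1 0 0;7.2 0 0 0 0"
}}

```text
t: 24.98
position: [0.4946, 0.0494, 0.1975]
eef_rot: [0.731, 0.682, -0.013, -0.013]
ft_force: [-0.5, 0.1, -0.4]
grip_width: 0.0718
grip_force: 0.0
```

```bash
python3 - <<'E'
from h import *
st(); edge2()
E
```

```text
pos [0.4946 0.0494 0.1975] yaw 1.5027 z [-0.0368  0.0021 -0.9993] grasp [0.4889 0.0498 0.0426] tray [-0.0689 -0.0062] f [-0.5  0.1 -0.4] 0.07183832328838623
rail ['90', '91', '90', '90', '89', '90', '89', '76', '45', '29', '72', '155', '213', '215', '165', '72', '59', '136', '204', '221', '221', '220', '217', '193', '139', '91', '92', '138', '195', '219']
blade z42 from .070 ['119', '119', '119', '118', '120', '119', '119', '120', '130', '155', '171', '174', '160', '130', '97', '93', '94', '92', '93', '92', '92', '92', '92', '94', '93', '94', '93', '92']
```

{"op": "jog_arm", "data": {
  "rows": "7.2 0.01 0.15 0 0;7.2 0.01 0.1 0 0;7.2 0 0 0 0"
}}

```text
t: 25.4
position: [0.4949, 0.0519, 0.1975]
eef_rot: [0.731, 0.682, -0.013, -0.013]
ft_force: [0.0, -1.2, -0.3]
grip_width: 0.0717
grip_force: 0.2
```

```bash
python3 - <<'E'
from h import *
st(); edge2()
E
```

```text
pos [0.4949 0.0519 0.1975] yaw 1.5026 z [-0.0367  0.0022 -0.9993] grasp [0.4892 0.0522 0.0426] tray [-0.0687 -0.0037] f [ 0.  -1.2 -0.3] 0.07170556760102756
rail ['91', '91', '92', '90', '90', '90', '90', '90', '90', '88', '91', '87', '75', '46', '19', '14', '46', '132', '210', '221', '219', '218', '215', '196', '142', '91', '91', '136', '196', '219']
blade z42 from .070 ['119', '119', '118', '119', '119', '119', '120', '119', '118', '118', '119', '119', '120', '130', '155', '172', '173', '160', '129', '98', '94', '95', '92', '92', '92', '92', '93', '93']
```

The edge is now at the mark within a few tenths of a millimetre, with the lip against the finger. I start closing, following the plate along the tray's x.

{"op": "jog_arm", "data": {
  "rows": "6.8 0.15 -0.01 0 0;6.4 0.2 -0.015 0 0;6.0 0.2 -0.015 0 0;5.6 0.2 -0.015 0 0;5.2 0.2 -0.015 0 0;4.8 0.2 -0.015 0 0;4.8 0 0 0 0",
  "grip_force": 45
}}

```text
t: 26.32
position: [0.5062, 0.051, 0.1974]
eef_rot: [0.731, 0.682, -0.013, -0.014]
ft_force: [-2.5, 0.2, 1.4]
grip_width: 0.0478
grip_force: 1.3
```

```bash
python3 - <<'E'
from h import *
st(); edge2()
E
```

```text
pos [0.5062 0.051  0.1974] yaw 1.5025 z [-0.0374  0.0022 -0.9993] grasp [0.5004 0.0513 0.0425] tray [-0.0575 -0.0038] f [-2.5  0.2  1.4] 0.04784276195478854
rail ['93', '93', '93', '92', '92', '92', '92', '92', '92', '91', '91', '91', '82', '47', '21', '19', '59', '137', '206', '224', '223', '223', '222', '201', '148', '101', '97', '144', '200', '223']
blade z42 from .070 ['124', '124', '124', '124', '124', '124', '124', '124', '124', '125', '124', '125', '125', '134', '159', '177', '180', '166', '134', '98', '95', '96', '92', '95', '95', '94', '94', '95']
```

{"op": "jog_arm", "data": {
  "rows": "4.5 0.12 -0.01 0 0;4.2 0.14 -0.01 0 0;3.9 0.14 -0.01 0 0;3.6 0.14 -0.01 0 0;3.6 0 0 0 0"
}}

```text
t: 27.0
position: [0.5112, 0.0495, 0.1979]
eef_rot: [0.731, 0.682, -0.014, -0.012]
ft_force: [-7.6, -9.5, 10.8]
grip_width: 0.0361
grip_force: 12.2
```

```bash
python3 - <<'E'
from h import *
st(); edge2()
E
```

```text
pos [0.5112 0.0495 0.1979] yaw 1.5013 z [-0.0377 -0.0012 -0.9993] grasp [0.5053 0.0493 0.043 ] tray [-0.0524 -0.0055] f [-7.6 -9.5 10.8] 0.03612981842680838
rail ['93', '91', '92', '91', '91', '91', '90', '91', '81', '46', '19', '38', '103', '165', '145', '65', '53', '146', '216', '225', '223', '223', '223', '206', '146', '100', '100', '143', '202', '223']
blade z42 from .070 ['124', '125', '125', '125', '124', '124', '123', '124', '125', '131', '155', '175', '180', '168', '138', '101', '95', '95', '93', '93', '94', '93', '93', '95', '96', '95', '95', '95']
```

The wedge pulled the divider back about 2 mm by deflecting the arm. I push forward to compensate.

{"op": "jog_arm", "data": {
  "rows": "3.6 0.01 0.15 0 0;3.6 0.01 0.15 0 0;3.6 0 0 0 0"
}}

```text
t: 27.42
position: [0.5113, 0.0516, 0.198]
eef_rot: [0.732, 0.682, -0.015, -0.011]
ft_force: [-8.1, -16.2, 12.4]
grip_width: 0.0364
grip_force: 17.8
```

```bash
python3 - <<'E'
from h import *
st(); edge2()
E
```

```text
pos [0.5113 0.0516 0.198 ] yaw 1.5001 z [-0.0376 -0.0039 -0.9993] grasp [0.5054 0.051  0.0432] tray [-0.0524 -0.0038] f [ -8.1 -16.2  12.4] 0.036414282827900206
rail ['92', '92', '91', '91', '92', '90', '91', '92', '91', '90', '90', '82', '49', '20', '14', '22', '69', '149', '209', '223', '222', '224', '221', '194', '139', '96', '99', '145', '200', '223']
blade z42 from .070 ['124', '124', '124', '125', '124', '125', '124', '125', '124', '124', '125', '124', '129', '151', '172', '180', '171', '143', '105', '95', '95', '94', '92', '94', '94', '93', '94', '95']
```

{"op": "jog_arm", "data": {
  "rows": "3.45 0.08 0.07 0 0;3.3 0.08 0.07 0 0;3.3 0 0 0 0"
}}

```text
t: 27.85
position: [0.513, 0.0536, 0.1981]
eef_rot: [0.731, 0.682, -0.014, -0.012]
ft_force: [-8.3, -11.4, 13.6]
grip_width: 0.0329
grip_force: 12.3
```

```bash
python3 - <<'E'
from h import *
st(); edge2()
E
```

```text
pos [0.513  0.0536 0.1981] yaw 1.5009 z [-0.0374 -0.0021 -0.9993] grasp [0.5072 0.0532 0.0432] tray [-0.0508 -0.0014] f [ -8.3 -11.4  13.6] 0.03294889991886933
rail ['92', '92', '92', '92', '92', '91', '92', '91', '91', '91', '91', '90', '90', '90', '89', '91', '80', '50', '25', '38', '96', '168', '212', '205', '143', '98', '100', '140', '196', '221']
blade z42 from .070 ['124', '124', '123', '124', '123', '124', '123', '124', '124', '124', '124', '123', '123', '124', '124', '123', '123', '130', '153', '173', '178', '166', '137', '102', '94', '95', '92', '93']
```

{"op": "jog_arm", "data": {
  "rows": "3.2 0.05 -0.1 0 0;3.2 0 0 0 0"
}}

```text
t: 28.15
position: [0.5135, 0.0527, 0.1981]
eef_rot: [0.731, 0.682, -0.014, -0.012]
ft_force: [-8.0, -10.2, 13.8]
grip_width: 0.0322
grip_force: 12.1
```

```bash
python3 - <<'E'
from h import *
st(); edge2()
E
```

```text
pos [0.5135 0.0527 0.1981] yaw 1.501 z [-0.0375 -0.0014 -0.9993] grasp [0.5077 0.0525 0.0432] tray [-0.0503 -0.0021] f [ -8.  -10.2  13.8] 0.03217413518591313
rail ['92', '92', '92', '92', '92', '91', '91', '92', '90', '91', '90', '91', '88', '90', '87', '70', '37', '32', '89', '174', '219', '223', '220', '197', '145', '100', '96', '139', '195', '221']
blade z42 from .070 ['123', '123', '124', '123', '123', '124', '124', '123', '124', '124', '124', '122', '123', '125', '124', '124', '137', '162', '175', '175', '160', '127', '98', '96', '94', '92', '93', '93']
```

{"op": "jog_arm", "data": {
  "rows": "3.1 0.05 -0.08 0 0;3.1 0 0 0 0"
}}

```text
t: 28.45
position: [0.514, 0.0523, 0.1981]
eef_rot: [0.731, 0.682, -0.014, -0.013]
ft_force: [-7.6, -6.5, 12.4]
grip_width: 0.0313
grip_force: 10.2
```

```bash
python3 - <<'E'
from h import *
st(); edge2()
E
```

```text
pos [0.514  0.0523 0.1981] yaw 1.5015 z [-3.750e-02 -3.000e-04 -9.993e-01] grasp [0.5082 0.0522 0.0432] tray [-0.0498 -0.0024] f [-7.6 -6.5 12.4] 0.03129867313176219
rail ['92', '92', '92', '91', '92', '91', '91', '90', '91', '91', '90', '90', '89', '89', '83', '57', '26', '51', '131', '199', '221', '223', '222', '208', '150', '98', '97', '144', '199', '221']
blade z42 from .070 ['124', '123', '124', '124', '124', '124', '124', '123', '123', '124', '123', '125', '123', '123', '123', '128', '148', '171', '178', '170', '144', '103', '92', '94', '93', '92', '93', '92']
```

{"op": "jog_arm", "data": {
  "rows": "3.1 0 -0.12 0 0;3.1 0 0 0 0"
}}

```text
t: 28.75
position: [0.5141, 0.0516, 0.1979]
eef_rot: [0.731, 0.682, -0.013, -0.013]
ft_force: [-6.3, -1.3, 9.5]
grip_width: 0.031
grip_force: 5.5
```

```bash
python3 - <<'E'
from h import *
st(); edge2()
E
```

```text
pos [0.5141 0.0516 0.1979] yaw 1.5021 z [-0.0374  0.0014 -0.9993] grasp [0.5083 0.0519 0.043 ] tray [-0.0496 -0.0027] f [-6.3 -1.3  9.5] 0.031014779657798912
rail ['92', '92', '92', '92', '90', '90', '90', '90', '90', '90', '89', '90', '89', '87', '69', '35', '31', '94', '179', '219', '222', '221', '217', '195', '141', '96', '98', '142', '195', '221']
blade z42 from .070 ['124', '124', '124', '124', '123', '124', '124', '124', '122', '123', '123', '123', '123', '124', '125', '139', '165', '177', '176', '157', '115', '86', '93', '94', '92', '93', '93', '92']
```

{"op": "jog_arm", "data": {
  "rows": "3.1 0 -0.12 0 0;3.1 0 0 0 0"
}}

```text
t: 29.05
position: [0.5141, 0.051, 0.1976]
eef_rot: [0.731, 0.682, -0.013, -0.014]
ft_force: [-5.1, 2.5, 6.5]
grip_width: 0.031
grip_force: 3.2
```

```bash
python3 - <<'E'
from h import *
st(); edge2()
E
```

```text
pos [0.5141 0.051  0.1976] yaw 1.5026 z [-0.0377  0.0029 -0.9993] grasp [0.5083 0.0514 0.0427] tray [-0.0496 -0.0032] f [-5.1  2.5  6.5] 0.031004365023374947
rail ['92', '91', '92', '91', '91', '91', '90', '91', '91', '90', '90', '89', '90', '88', '69', '31', '30', '101', '187', '222', '222', '222', '221', '201', '146', '101', '99', '144', '200', '222']
blade z42 from .070 ['123', '124', '124', '123', '124', '124', '124', '123', '124', '123', '124', '124', '123', '123', '127', '145', '168', '179', '174', '152', '110', '84', '93', '93', '92', '93', '93', '93']
```

{"op": "jog_arm", "data": {
  "rows": "2.8 0.04 0 0 0;2.4 0 0 0 0;2 0 0 0 0;2 0 0 0 0"
}}

```text
t: 29.6
position: [0.5145, 0.0509, 0.198]
eef_rot: [0.731, 0.683, -0.013, -0.014]
ft_force: [-7.6, 1.3, 10.5]
grip_width: 0.0286
grip_force: 43.5
```

```bash
python3 - <<'E'
from h import *
st(); edge2()
E
```

```text
pos [0.5145 0.0509 0.198 ] yaw 1.5028 z [-0.0372  0.0025 -0.9993] grasp [0.5087 0.0513 0.0431] tray [-0.0492 -0.0033] f [-7.6  1.3 10.5] 0.028580072507579855
rail ['90', '92', '92', '91', '90', '91', '90', '91', '91', '90', '89', '90', '89', '83', '56', '21', '47', '141', '214', '223', '222', '222', '221', '202', '148', '100', '102', '146', '201', '222']
blade z42 from .070 ['123', '123', '123', '124', '123', '123', '124', '123', '121', '123', '122', '124', '124', '123', '127', '149', '170', '179', '169', '142', '96', '86', '93', '91', '92', '92', '93', '92']
```

{"op": "jog_arm", "data": {
  "rows": "2 0 -0.15 0 0;2 0 0 0 0"
}}

```text
t: 29.9
position: [0.5145, 0.0502, 0.198]
eef_rot: [0.73, 0.683, -0.012, -0.015]
ft_force: [-8.9, 7.4, 9.6]
grip_width: 0.0287
grip_force: 43.7
```

```bash
python3 - <<'E'
from h import *
st(); im,c=edge2()
ims,cs=cam('side'); b=rect(ims,cs,.027,.42,.66,-.45,.20,.001)
out=np.zeros((600,800,3),np.uint8); out[:240,:650]=b
cr=rect(im,c,.013,.49,.61,.03,.19,.0004); out[245:545,:400]=cr; out[245:545,405:800]=cv2.resize(im,(395,300))
cv2.imwrite('pics/fin.png',out)
E
```

```text
pos [0.5145 0.0502 0.198 ] yaw 1.5035 z [-0.0372  0.0053 -0.9993] grasp [0.5088 0.051  0.0432] tray [-0.0491 -0.0035] f [-8.9  7.4  9.6] 0.028749417546882046
rail ['92', '92', '91', '90', '90', '91', '90', '91', '90', '89', '90', '88', '88', '81', '51', '22', '53', '131', '200', '221', '222', '221', '221', '200', '149', '103', '101', '146', '200', '221']
blade z42 from .070 ['124', '124', '123', '123', '123', '123', '124', '123', '123', '123', '123', '123', '124', '124', '134', '158', '174', '178', '166', '132', '98', '91', '94', '92', '92', '92', '92', '93']
```

View pics/fin.png

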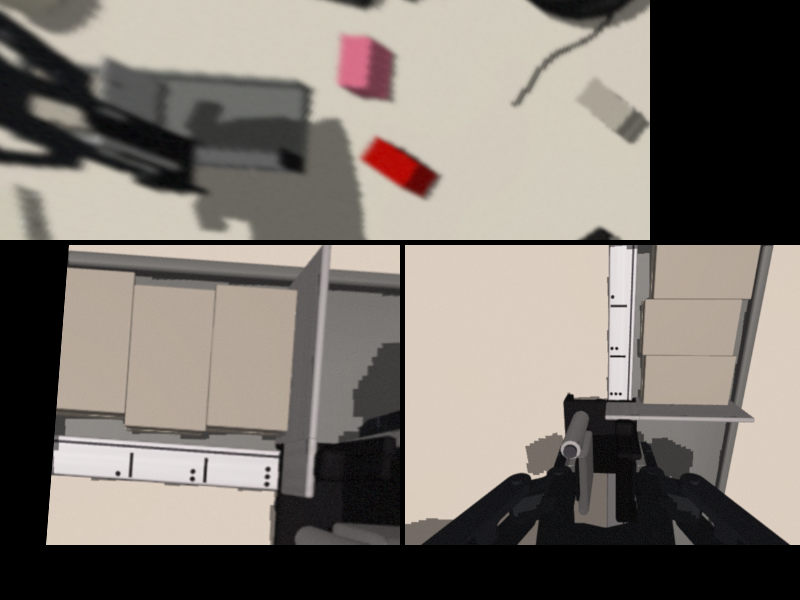

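The last picture shows three boxes in a row, the blade at the third mark with its three dots just ahead, and the lever shut parallel to the grip plate. The remaining box is still on the desk. The edge is about 0.5 mm from the mark and the grip holds at 44 N, so I hand it in.

```bash
python3 -c "
from h import *
st(); print(sign_off())"
```

```text
pos [0.5145 0.0502 0.198 ] yaw 1.5036 z [-0.0372  0.0052 -0.9993] grasp [0.5087 0.051  0.0431] tray [-0.0492 -0.0035] f [-8.9  8.1  9.4] 0.028252576769924546
the job is handed in; nothing more can be done
None
```

I handed the job in at about 30 s of the 64: three boxes lie in the tray row, the fourth is still on the desk, and the divider is held about 0.5 mm past the third mark with the lever squeezed shut. During shutting, the divider shifted about 2 mm either side of the mark before I brought it back.

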